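# Clot check on a turning tube mixer

### The job

Check the light-blue-capped blood tube for clots while it is being mixed: give the mixer disc a gentle spin by one of its orange knobs so that it goes on turning by itself, about one turn in five seconds and never faster than one in three. With the red inspection light from the stand, held upright with its lens down, follow that tube round for at least 5 seconds with the lens within about 3 cm of it, nothing touching the disc or the tubes. Then lift the light well above the mixer and finish with it still held upright in the gripper, all other things on the bench left where they are.

Things in the scene. Friction and masses are not known exactly. Their poses are not given: they have to be found in the camera images.
- disc (a joint): angle of the mixer's disc in rad, endless (counts on past a full turn), growing anticlockwise seen from above. It turns on a ball bearing: disc with its load nominally 1.4 kg, 0.0115 kg m2 about the axis; friction 0.0004 N m dry plus 0.0002 N m s/rad, so it loses about 0.05 rad/s each second and coasts 20 s or so; the tubes may be slightly out of balance
- mixer: white housing (170 x 190 mm, 51 mm high) fixed to the bench, place and heading vary; origin under its centre, z up. On it a bare aluminium disc, 260 mm across, 8 mm thick, its underside 100 mm above the bench at the centre, tilted 0.21 rad so that the edge on the housing's -x side is lowest
- blue_tube: the light-blue-capped tube on the disc; origin on its axis at its closed inner end, x outward to the cap. Six tubes (13 mm across, 75 mm long, caps 16 mm) are clipped flat on the disc, radially, every 60 degrees, from 48 to 123 mm from the axis; the other five have purple caps. Caps reach 21 mm above the disc's upper face
- hub (a point): centre of the disc's upper face; z is the disc's axis, square to the disc and upward; x points out to the middle of the light-blue-capped tube; x and y turn with the disc
- knob_a (a point): centre of the top of the first orange turning knob: an upright (along the disc's axis) knob 22 mm across whose top is 50 mm above the disc's upper face, 110 mm from the axis, in direction +y of hub. It may be pushed sideways, no need to grasp it. It stands midway between two purple-capped tubes
- knob_b (a point): the same for the second orange knob, across the disc in direction -y of hub. Same axes
- tube_top (a point): the spot to light: top of the wall of the light-blue-capped tube at its middle, 80 mm from the disc's axis, 19.5 mm above the disc's upper face; z is square to the disc, upward; x along the tube, outward to its cap. It turns with the disc
- light: red inspection light standing lens down in its stand: 140 mm long, grip 18 mm across, dark head 22 mm across over the lowest 28 mm, 90 g. Its origin is the centre of the lens face (its lower end), z along it toward the tail. It is already lit. In the stand the lens is 10 mm above the bench and the tail 150 mm
- stand: grey block 64 x 64 x 60 mm with a 26 mm hole, 50 mm deep, for the light; fixed; origin at the centre of its underside, z up
- rack: white tube rack (110 x 210 x 30 mm) full of purple-capped tubes up to 90 mm high, at the far right; leave it; origin under its centre
- gel_bottle: white and blue bottle 60 mm across, 190 mm high; leave it; origin under its centre
- sample_jar: clear jar with orange lid, 62 mm across, 70 mm high; leave it; origin under its centre
- spray: white and green bottle with red cap, 56 mm across, 150 mm high; leave it; origin under its centre
- pen_tray: steel tray 90 x 200 x 22 mm with pens; leave it; origin under its centre
- glove_box: box of gloves 120 x 240 x 75 mm at the left; leave it; origin under its centre
Mind the look-alikes: they are no part of the job. What is meant by the light is not white or yellow, and is the smaller of those in its own colour.

How it is judged:
By the outcome, as a careful person would: the job done as asked, in the order asked, and still so for the second after the job is handed in, while the arm keeps its last pose, push and grip.
It also fails if it takes over 54 s, if anything falls off the work surface, if the arm or the gripper's body presses on something with over 40 N, if the wrist force passes 120 N, or if a joint passes its speed limit or range.

### The arm

A 6-joint arm with a two-finger parallel gripper is mounted at the origin on the work surface. World frame = base frame: x ahead of the robot, y to its left, z up, the work surface at z = 0. Lengths are in m, angles in rad, forces in N, time in s.
With the tool pointing down it reaches from about 0.275 to 0.875 m from the base axis. Payload 12.5 kg.
Tool frame: the origin (TCP) lies at the very end of the fingers, on their centre line; the grasp point (between the pads) lies 19 mm behind it; x points along the fingers, y is the direction in which the jaws open and shut, and the axes are right-handed (so a half turn about x gives the same grasp; the last joint's range is limited). The gripper opens to 85 mm and grips with 20 to 120 N. Pads are 22 mm wide; open, the fingers measure 114 mm over their backs; the gripper's body (76 mm by 85 mm) begins 54 mm behind the grasp point. The pads swing forward as they close: fully open they stand 13 mm farther back than shut.
Start: joints at [1.167, 0.351, 1.652, -0, 1.139, -0.085], TCP at [0.172, 0.522, 0.231] pointing down, gripper open.
Joint ranges: [-2.75, 2.75], [-0.79, 2.1], [0.01, 2.65], [-1.57, 4.71], [0.07, 3.14], [-2.87, 2.87]. Speed limits (rad/s): [2.22, 2.22, 2.79, 3.14, 3.14, 3.14].

### API

Orientations are given as a 3x3 rotation matrix whose columns are the frame's x, y, z axes.
In Python, from bench import manip gives the robot as it stands. Calls block until the motion is done:
- manip.move_ptp(position, orientation): joint-space move of the TCP to a pose.
- manip.move_l(position, attitude=None, max_speed=0.15): straight line of the TCP; attitude=None keeps the orientation; max_speed is the mean speed in m/s.
- manip.move_j(angles): joint-space move.
- manip.set_gripper(opening, effort=None): opening from 0.0 (shut) to 1.0 (fully open); effort is the grip in N (None keeps the last); returns when the fingers have stopped.
- manip.dwell(seconds).
- manip.inverse_kinematics(position, orientation): joint angles nearest the present ones, or None.
- manip.grab_frame(name): name is "scene" or "top" or "wrist"; returns (picture, depth): 384x512x3 uint8, red, green, blue; 384x512 float32, m along the optical axis (not along the pixel's ray), 0 where there is no reading.
- manip.get_calibration(name): a dict with "camera_matrix" (3x3 intrinsics, pixels), "R" (3x3) and "t" (3): a world point X has camera coordinates R X + t. Camera axes: x right, y down, z forward; pixel columns grow to the right and rows downward; lengths in m; the calibration is good to about 2 mm. A picture is of the moment at which its call begins: read the wrist's pose just before it. get_calibration takes no time and is no camera call; for the wrist camera it gives the pose at the moment of the call.
A pose or a line that the arm cannot do raises manip.Unreachable and nothing moves.
- manip.sign_off(): hands the job in, once; it reports no verdict.
Trained networks look in the newest picture that a camera, given by its name, has taken for a name from the list of things; names that differ only in an ending like _2 or _b are one class to them, and where a whole thing is asked for, a point or a joint stands for the part that bears it (a point fixed in the world has none). Each returns a list of dicts, best first, with "confidence" (0 to 1); they miss things now and then, are a little off and sometimes report something else, mostly with a low value. They report only what shows in the picture. A call takes as long as a camera call. They do not tell look-alikes from the thing itself.
- manip.look_for(camera, name): "at" ([x, y, z] in m, in world coordinates, good to about 4 mm: the middle of the surface that is visible of it).
Readings, each from a call of its own:
- manip.current_time(): time.
- manip.current_qpos(): joint angles.
- manip.current_joint_vel(): joint speeds.
- manip.current_joint_torque(): joint torques, N m.
- manip.current_ee_pos(): TCP position.
- manip.current_tcp_rot(): TCP orientation.
- manip.current_force(): force on the tool from outside, world axes, zero at the start.
- manip.current_ft_torque(): the same for the moment, N m.
- manip.current_grip_width(): opening from 0.0 (shut) to 1.0 (fully open).
Only numpy, scipy, OpenCV 4.12 (cv2) and the standard library are available. Lean on these libraries where they do the work, as an engineer would, in place of code of your own. Each camera call takes 0.05 s, during which the arm holds its last target. There are 200 camera calls.

## Working session

There is one attempt and no reset: what is moved stays moved. The work goes in short steps, each a Python script; the robot and the scene stay as the last script left them, time stands still between calls to the robot, and variables do not carry over. Pictures are saved under pics/ and viewed, about 8 in all and at most 12, crops included, and the job is handed in when it is done.

```bash
mkdir -p pics; ls
cat > h.py <<'E'
import numpy as np, cv2
from bench import manip as m
def grab(n):
    c=m.get_calibration(n); p,d=m.grab_frame(n); return p,d,c
def save(p,f): cv2.imwrite('pics/'+f,cv2.cvtColor(p,cv2.COLOR_RGB2BGR))
def cloud(d,c):
    K=np.array(c["camera_matrix"]);v,u=np.mgrid[:d.shape[0],:d.shape[1]]
    P=np.stack([(u-K[0,2])/K[0,0]*d,(v-K[1,2])/K[1,1]*d,d],-1)
    return (P-np.array(c["t"]))@np.array(c["R"])
def proj(X,c):
    q=np.array(c["camera_matrix"])@(np.array(c["R"])@X+np.array(c["t"]));return q[:2]/q[2]
E
python3 - <<'E'
from h import *
ims=[]
print(m.current_time())
for n in("scene","top"):
    p,d,c=grab(n); np.savez('pics/'+n,p=p,d=d,R=c["R"],t=c["t"],K=c["camera_matrix"])
    q=p.copy()
    for k in("light","stand","hub","blue_tube","knob_a","mixer","rack","gel_bottle"):
        r=m.look_for(n,k)
        print(n,k,[(np.round(x["at"],3).tolist(),round(x["confidence"],2)) for x in r[:5]])
    save(p,n+'.png')
print(m.current_time())
E
```

```text
pics
0.0
scene light [([0.451, -0.163, 0.106], 0.83), ([0.483, -0.264, 0.119], 0.82), ([0.538, -0.284, 0.082], 0.7)]
scene stand [([0.562, -0.207, 0.05], 0.98)]
scene hub [([0.564, 0.072, 0.118], 0.64)]
scene blue_tube [([0.467, 0.103, 0.113], 0.55)]
scene knob_a [([0.569, 0.075, 0.113], 0.61)]
scene mixer [([0.572, 0.051, 0.112], 0.79), ([0.602, -0.491, 0.093], 0.54)]
scene rack [([0.748, -0.297, 0.029], 0.9)]
scene gel_bottle [([0.656, 0.367, 0.099], 0.94)]
top light [([0.468, -0.25, 0.131], 0.66), ([0.438, -0.153, 0.142], 0.65), ([0.534, -0.193, 0.129], 0.38)]
top stand [([0.529, -0.186, 0.058], 0.53)]
top hub [([0.547, 0.08, 0.109], 0.71)]
top blue_tube [([0.471, 0.11, 0.111], 0.64)]
top knob_a [([0.554, 0.08, 0.111], 0.56)]
top mixer [([0.547, 0.083, 0.113], 0.94)]
top rack [([0.727, -0.283, 0.027], 0.86)]
top gel_bottle [([0.463, 0.108, 0.113], 0.69), ([0.637, 0.375, 0.124], 0.61)]
0.9
```

```bash
python3 -c "
import cv2,numpy as np
a=cv2.imread('pics/scene.png');b=cv2.imread('pics/top.png')
cv2.imwrite('pics/both.png',cv2.resize(np.hstack([a,b]),(800,300),interpolation=cv2.INTER_AREA))"
```

```text
(no output)
```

View pics/scene.png

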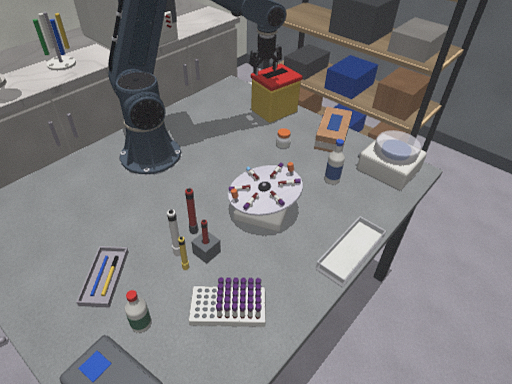

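View pics/top.png

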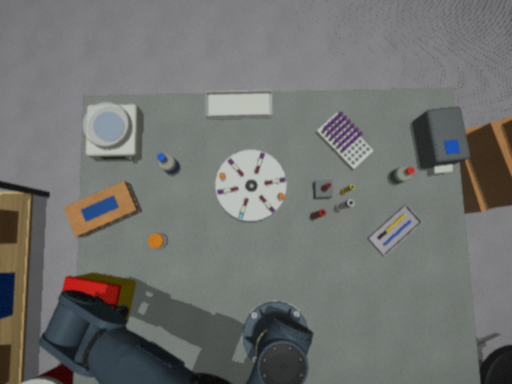

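The smaller red light is in the grey stand: scene about (205,235), top about (325,186). A taller red one stands free at scene (191,210), next to a white and a yellow one. The disc centre is at top (251,185) with the blue cap at (244,212), and the orange knobs are at (222,176) and (281,197). Next I'll measure these from the saved frames.

```bash
cat > meas.py <<'E'
from h import *
def disc_fit(P,hub0):
    # plane of bare upper face
    r=np.hypot(P[...,0]-hub0[0],P[...,1]-hub0[1]); M=(r<0.125)&(P[...,2]>0.06)&(P[...,2]<0.16)
    X=P[M]; rng=np.random.default_rng(0);best=0
    for _ in range(400):
        a=X[rng.choice(len(X),3,False)];n=np.cross(a[1]-a[0],a[2]-a[0]);L=np.linalg.norm(n)
        if L<1e-6: continue
        n/=L; n*=np.sign(n[2])
        if n[2]<0.9: continue
        k=np.abs((X-a[0])@n)<0.002
        if k.sum()>best: best=k.sum();I=k
    Y=X[I];c=Y.mean(0);n=np.linalg.svd(Y-c)[2][2];n*=np.sign(n[2])
    return n,c,best,len(X),M
E
python3 - <<'E'
from meas import *
for N in("scene","top"):
    z=np.load(f'pics/{N}.npz');p=z['p'];P=cloud(z['d'],dict(camera_matrix=z['K'],R=z['R'],t=z['t']))
    n,c,b,l,M=disc_fit(P,[0.555,0.08]);print(N,'cam pos',np.round(-z['R'].T@z['t'],3),'n',n.round(3),'tilt',np.arccos(n[2]).round(3),'az low',np.degrees(np.arctan2(n[1],n[0])).round(1),b,l)
    H=cv2.cvtColor(p,cv2.COLOR_RGB2HSV).astype(int)
    # rim: pixels on plane, near-white; min enclosing circle in plane coords
    r=np.hypot(P[...,0]-.555,P[...,1]-.08);D=((np.abs((P-c)@n)<0.004)&(r<.16))
    e1=np.cross(n,[0,1,0]);e1=np.cross([0,1,0],n);e1/=np.linalg.norm(e1);e2=np.cross(n,e1)
    q=np.c_[(P[D]-c)@e1,(P[D]-c)@e2].astype(np.float32);(cx,cy),R=cv2.minEnclosingCircle(q)
    # K: project plane pixels
    hub=c+cx*e1+cy*e2;print(' hub',hub.round(4),'R',round(R,4))
    h=(P-hub)@n; rr=np.linalg.norm((P-hub)-h[...,None]*n,axis=-1)
    for nm,mask in dict(blue=(H[...,0]>85)&(H[...,0]<115)&(H[...,1]>60)&(H[...,2]>110)&(rr<.15)&(h>-.01)&(h<.06),
        orange=(H[...,0]>5)&(H[...,0]<18)&(H[...,1]>120)&(rr<.14)&(h>-.01)&(h<.08),
        red=((H[...,0]<6)|(H[...,0]>172))&(H[...,1]>110)&(P[...,0]>.35)&(P[...,0]<.65)&(P[...,1]<-.1)&(P[...,1]>-.3)).items():
        k,L,S,C=cv2.connectedComponentsWithStats(mask.astype(np.uint8))
        for i in range(1,k):
            if S[i,4]<4: continue
            X=P[L==i];print('  ',nm,S[i,4],C[i].round(1),'med',np.median(X,0).round(4),'zmin/max',X[:,2].min().round(3),X[:,2].max().round(3),'h',np.median(h[L==i]).round(3),h[L==i].max().round(3),'r',np.median(rr[L==i]).round(3))
    if N=='scene': 
        cv2.imwrite('pics/crop1.png',cv2.resize(cv2.cvtColor(p[150:270,150:320],cv2.COLOR_RGB2BGR),None,fx=4,fy=4,interpolation=cv2.INTER_CUBIC))
E
```

```text
scene cam pos [ 1.158 -0.703  1.026] n [-0.186 -0.08   0.979] tilt 0.204 az low -156.8 1449 2713
 hub [0.5508 0.077  0.1086] R 0.1322
   blue 13 [247.9 168.3] med [0.4403 0.1121 0.1099] zmin/max 0.098 0.113 h 0.018 0.023 r 0.115
   orange 42 [290.  166.3] med [0.5831 0.1708 0.1639] zmin/max 0.138 0.176 h 0.041 0.052 r 0.106
   orange 46 [233.8 192.7] med [ 0.5108 -0.0338  0.1358] zmin/max 0.115 0.145 h 0.043 0.051 r 0.113
   red 26 [188.6 191.5] med [ 0.4461 -0.167   0.1896] zmin/max 0.185 0.192 h 0.118 0.123 r 0.253
   red 157 [190.9 212.1] med [ 0.4484 -0.1698  0.1022] zmin/max 0.04 0.161 h 0.032 0.091 r 0.265
   red 18 [203.6 222.2] med [ 0.5425 -0.1991  0.1492] zmin/max 0.142 0.154 h 0.064 0.068 r 0.272
   red 71 [204.5 235.4] med [ 0.5442 -0.201   0.0921] zmin/max 0.049 0.13 h 0.007 0.043 r 0.279
top cam pos [0.362 0.072 1.415] n [-0.188 -0.076  0.979] tilt 0.204 az low -158.0 1606 3728
 hub [0.5498 0.0788 0.1075] R 0.1297
   blue 18 [240.4 215.6] med [0.442  0.1198 0.109 ] zmin/max 0.102 0.117 h 0.019 0.026 r 0.113
   orange 19 [221.8 175.2] med [0.5795 0.1773 0.1713] zmin/max 0.168 0.176 h 0.05 0.054 r 0.112
   orange 21 [281.  195.9] med [ 0.5055 -0.0267  0.1402] zmin/max 0.136 0.147 h 0.048 0.055 r 0.109
   red 16 [327.9 185.1] med [ 0.5395 -0.1918  0.1503] zmin/max 0.147 0.152 h 0.065 0.067 r 0.267
   red 39 [321.5 212.4] med [ 0.442  -0.1561  0.1892] zmin/max 0.001 0.196 h 0.119 0.125 r 0.245
   red 7 [315.  215.3] med [ 0.4366 -0.1493  0.1097] zmin/max 0.082 0.126 h 0.041 0.057 r 0.252
```

View pics/crop1.png

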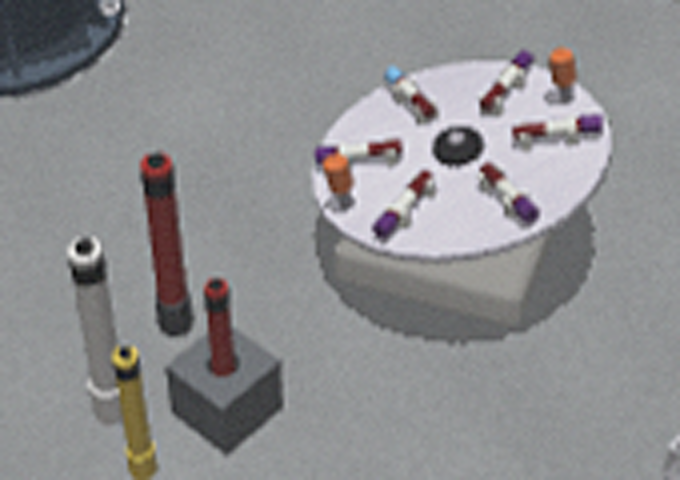

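The crop shows the small red light in the stand, three look-alikes around it, and the blue cap next to the left-hand knob. The two views agree: hub at about (0.550, 0.078, 0.108) and tilt about 0.204. Next I'll hover over the light for two wrist views.

```bash
cat >> h.py <<'E'
ang=np.radians(70.3)
Y=np.array([np.cos(ang),np.sin(ang),0]);X_=np.array([0,0,-1.])
R0=np.c_[X_,Y,np.cross(X_,Y)]
hub=np.array([0.5503,0.0779,0.108]);n=np.array([-0.190,-0.079,0.9786]);n/=np.linalg.norm(n)
E
python3 - <<'E'
from h import *
Rm=R0@np.diag([1,-1,-1])
for R in(R0,Rm):
    print([np.round(q,2).tolist() if q is not None else None for q in (m.inverse_kinematics(p,R) for p in([.538,-.194,.34],[.538,-.194,.113],[.475,-.018,.15],[.55,.158,.24],[.63,.08,.24],[.47,.08,.24],[.55,0,.24]))])
R=R0
t0=m.current_time()
for i,p in enumerate(([.50,-.17,.34],[.555,-.20,.31])):
    m.move_ptp(p,R); 
    print('t',m.current_time()-t0)
    im,d,c=grab("wrist"); P=cloud(d,c);save(im,f'w{i}.png')
    print('cam',np.round(-np.array(c["R"]).T@c["t"],3),'tcp',np.round(m.current_ee_pos(),3))
    r=m.look_for("wrist","light");print([(np.round(x["at"],3).tolist(),round(x["confidence"],2)) for x in r[:5]])
    r=m.look_for("wrist","stand");print([(np.round(x["at"],3).tolist(),round(x["confidence"],2)) for x in r[:5]])
    H=cv2.cvtColor(im,cv2.COLOR_RGB2HSV).astype(int)
    near=np.hypot(P[...,0]-.538,P[...,1]+.195)<.06
    top=near&(P[...,2]>.143)&(P[...,2]<.16)
    q=P[top]; print('tail',len(q),q.mean(0).round(4) if len(q) else 0, (q.min(0)+q.max(0)).round(4)/2 if len(q) else 0, 'z',np.percentile(q[:,2],[5,50,95]).round(4) if len(q) else 0)
    if len(q):
        v,u=np.nonzero(top);print('px',u.mean(),v.mean(),'ray pts'); 
        K=np.array(c["camera_matrix"]);ray=np.array(c["R"]).T@np.linalg.inv(K)@[u.mean(),v.mean(),1];o=-np.array(c["R"]).T@c["t"]
        np.savez(f'pics/ray{i}',o=o,r=ray/np.linalg.norm(ray))
    bl=near&(P[...,2]>.055)&(P[...,2]<.064);q=P[bl];print('block top',len(q),((q.min(0)+q.max(0))/2).round(4))
a,b=[np.load(f'pics/ray{i}.npz') for i in(0,1)]
A=sum(np.eye(3)-np.outer(z['r'],z['r']) for z in(a,b));B=sum((np.eye(3)-np.outer(z['r'],z['r']))@z['o'] for z in(a,b));print('triang',np.linalg.solve(A,B))
E
```

```text
[[-0.43, 0.31, 1.45, -0.0, 1.39, -1.65], [-0.43, 0.54, 1.69, -0.0, 0.91, -1.65], [-0.14, 0.33, 1.92, -0.0, 0.9, -1.36], [0.2, 0.38, 1.58, -0.0, 1.18, -1.03], [0.05, 0.5, 1.41, -0.0, 1.24, -1.17], [0.07, 0.21, 1.82, -0.0, 1.11, -1.16], [-0.08, 0.34, 1.64, -0.0, 1.16, -1.31]]
[[-0.43, 0.31, 1.45, -0.0, 1.39, 1.49], [-0.43, 0.54, 1.69, -0.0, 0.91, 1.49], [-0.14, 0.33, 1.92, -0.0, 0.9, 1.78], [0.2, 0.38, 1.58, -0.0, 1.18, 2.11], [0.05, 0.5, 1.41, -0.0, 1.24, 1.97], [0.07, 0.21, 1.82, -0.0, 1.11, 1.99], [-0.08, 0.34, 1.64, -0.0, 1.16, 1.83]]
t 2.725
cam [ 0.433 -0.147  0.482] tcp [ 0.5   -0.169  0.34 ]
[([0.529, -0.274, 0.101], 0.86), ([0.441, -0.16, 0.188], 0.7), ([0.534, -0.193, 0.13], 0.67), ([0.472, -0.248, 0.164], 0.65), ([0.529, -0.19, 0.061], 0.6)]
[([0.53, -0.19, 0.064], 0.72)]
tail 157 [ 0.539  -0.1953  0.1499] [ 0.5399  -0.19585  0.1488 ] z [0.1448 0.1499 0.1531]
px 248.29299363057325 206.0700636942675 ray pts
block top 1169 [ 0.5402 -0.1962  0.0595]
t 3.2582999999999998
cam [ 0.488 -0.178  0.451] tcp [ 0.555 -0.2    0.31 ]
[([0.539, -0.196, 0.153], 0.84), ([0.445, -0.162, 0.186], 0.79), ([0.533, -0.273, 0.112], 0.79), ([0.479, -0.251, 0.179], 0.69)]
[([0.536, -0.191, 0.063], 0.61), ([0.483, 0.099, 0.115], 0.31)]
tail 202 [ 0.5395 -0.1959  0.1504] [ 0.5402  -0.19605  0.14925] z [0.1464 0.15   0.1535]
px 255.93564356435644 163.7871287128713 ray pts
block top 1582 [ 0.5404 -0.1963  0.0596]
triang [ 0.5404456  -0.19612433  0.14526641]
```

```bash
cat >> h.py <<'E'
e1=np.cross([0,1.,0],n);e1/=np.linalg.norm(e1);e2=np.cross(n,e1)
def onplane(phi,r,h): return hub+r*(np.cos(phi)*e1+np.sin(phi)*e2)+h*n
def angle(cam,pred=None):
    """(time, blue-tube angle) seen by a camera; nan if not seen"""
    t=m.current_time();p,d,c=grab(cam);P=cloud(d,c);H=cv2.cvtColor(p,cv2.COLOR_RGB2HSV).astype(int)
    h=(P-hub)@n;x=(P-hub)@e1;y=(P-hub)@e2;r=np.hypot(x,y)
    b=(H[...,0]>85)&(H[...,0]<115)&(H[...,1]>60)&(H[...,2]>100)&(abs(r-.11)<.03)&(h>.003)&(h<.035)
    o=(H[...,0]>5)&(H[...,0]<18)&(H[...,1]>120)&(abs(r-.11)<.025)&(h>.015)&(h<.065)
    k,L,S,C=cv2.connectedComponentsWithStats(o.astype(np.uint8))
    kn=[np.array([x[L==i].mean(),y[L==i].mean()]) for i in range(1,k) if S[i,4]>8]
    phi=np.arctan2(y[b].mean(),x[b].mean()) if b.sum()>4 else np.nan
    ref=phi if pred is None or not np.isnan(phi) else pred; w=np.nan
    if not np.isnan(ref):
        cs=[]
        for q in (kn if len(kn)!=2 else [kn[0]-kn[1]]):
            a=np.arctan2(q[1],q[0])-np.pi/2; a=ref+(a-ref+np.pi/2)%np.pi-np.pi/2
            if abs(a-ref)<.6: cs.append(a)
        if cs: w=np.mean(cs)
    return t,phi,w,len(kn),p
E
python3 - <<'E'
from h import *
for cam in("top","scene"):
    t,phi,w,k,_=angle(cam);print(cam,np.degrees([phi,w]).round(1),k)
phi0=w
pk=onplane(phi0+np.pi/2,.110,.040);print('knob_a mid',pk.round(4))
d=onplane(phi0+np.pi/2,1,0)-hub;t=np.cross(n,d)
base=onplane(phi0+np.pi/2,.106,.031)
s=base-.028*t;e=s+.090*t;print('start',s.round(4),'end',e.round(4))
m.move_ptp(s+[0,0,.07],R0);m.set_gripper(0.0,40)
m.move_l(s,max_speed=.12)
print('at',np.round(m.current_ee_pos(),4),'F',np.round(m.current_force(),2));t1=m.current_time()
m.move_l(e,max_speed=.079);t2=m.current_time()
m.move_l(e+[0,0,.06],max_speed=.2)
print('push took',t2-t1,'now',m.current_time())
for i in range(3):
    for cam in("top","scene"):
        tt,phi,w,k,p=angle(cam);print(cam,round(tt,3),np.degrees([phi,w]).round(1),k)
    if i==0: save(p,'after_push.png')
E
```

```text
top [158.3 159.1] 2
scene [161.4 159.4] 2
knob_a mid [ 0.5062 -0.0279  0.1318]
start [ 0.4834 -0.0136  0.1193] end [ 0.5665 -0.0452  0.1329]
at [ 0.4837 -0.0136  0.1198] F [ 0.04 -0.41 -0.41]
push took 1.2916999999999996 now 8.575
top 8.575 [nan nan] 2
scene 8.625 [-73.3 -74.6] 2
top 8.675 [nan nan] 2
scene 8.725 [-65.3 -68.7] 1
top 8.775 [nan nan] 2
scene 8.825 [-57.5 -56.5] 2
```

Run:
```python
from h import *
L=np.array([.5402,-.1961,0])
m.move_ptp(L+[0,0,.235],R0);m.set_gripper(0.55)
tt,phi,w,k,p=angle("scene");print(round(tt,3),np.degrees([phi,w]).round(1),k)
m.move_l(L+[0,0,.113],max_speed=.12)
m.set_gripper(0.0,60);print('width',m.current_grip_width()*85,'F',np.round(m.current_force(),2),'tcp',np.round(m.current_ee_pos(),4))
tt,phi,w,k,p=angle("scene");print(round(tt,3),np.degrees([phi,w]).round(1),k)
m.move_l(L+[0,0,.20],max_speed=.12)
print('width',m.current_grip_width()*85,'F',np.round(m.current_force(),2),'tcp',np.round(m.current_ee_pos(),4))
for cam in("scene","top"):
    tt,phi,w,k,p=angle(cam);print(cam,round(tt,3),np.degrees([phi,w]).round(1),k);save(p,f'held_{cam}.png')
    if cam=='scene': cv2.imwrite('pics/crop2.png',cv2.resize(cv2.cvtColor(p[130:270,150:320],cv2.COLOR_RGB2BGR),None,fx=4,fy=4,interpolation=cv2.INTER_CUBIC))
```

```text
10.067 [39.9 42.4] 2
width 16.175185926372553 F [-0.23  1.37  5.75] tcp [ 0.5406 -0.1961  0.1136]
11.658 [161.6 160.1] 2
width 16.74517090114143 F [ 0.16  0.29 -0.98] tcp [ 0.5398 -0.1959  0.1991]
scene 12.583 [-134.6 -137.2] 2
top 12.633 [-134.  -133.7] 2
```

View pics/crop2.png

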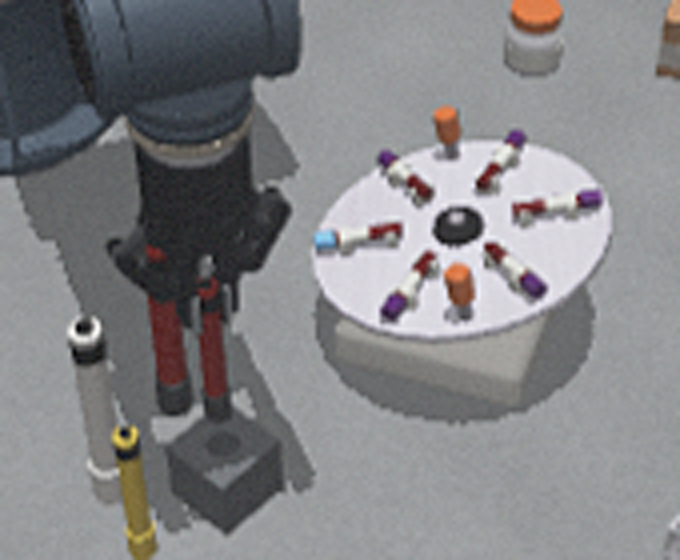

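The light is held upright and clear of the stand, and the disc turns at about 1.25 rad/s with the blue cap at crop (325,240). I'll lift and check the lens offset below the TCP.

Run:
```python
from h import *
t=m.current_time();m.move_l([.5402,-.1961,.315],max_speed=.2);print('dur',m.current_time()-t,'nominal',.115/.2)
tc=np.array(m.current_ee_pos());print('tcp',tc.round(4))
for cam in("scene","wrist"):
    t=m.current_time();p,d,c=grab(cam);P=cloud(d,c)
    M=(np.hypot(P[...,0]-tc[0],P[...,1]-tc[1])<.02)&(d>0)&(P[...,2]<tc[2]-.02)&(P[...,2]>.13);q=P[M]
    if len(q):
        print(cam,len(q),'zmin..',np.percentile(q[:,2],[0,2,5]).round(4))
        for lo in np.arange(.19,.31,.03):
            k=q[(q[:,2]>lo)&(q[:,2]<lo+.03)]
            if len(k): print('  z',lo.round(2),len(k),(k.mean(0)-tc).round(4))
tt,phi,w,k,p=angle("scene");print(tt,np.degrees([phi,w]).round(1),k)
tt,phi,w,k,p=angle("top");print(tt,np.degrees([phi,w]).round(1),k)
```

```text
dur 0.7250000000000014 nominal 0.575
tcp [ 0.5398 -0.1959  0.3135]
scene 152 zmin.. [0.2102 0.214  0.216 ]
  z 0.19 14 [ 0.0052 -0.0047 -0.0981]
  z 0.22 65 [ 0.0032 -0.0045 -0.0789]
  z 0.25 48 [ 0.0027 -0.0041 -0.048 ]
  z 0.28 25 [ 0.003  -0.0039 -0.0261]
wrist 815 zmin.. [0.2098 0.2124 0.2171]
  z 0.19 57 [-0.0088  0.0025 -0.0986]
  z 0.22 297 [-0.0076  0.0014 -0.0777]
  z 0.25 281 [-0.0075  0.0011 -0.0476]
  z 0.28 180 [-0.0074  0.0011 -0.0266]
13.5083 [-76.6 -77.3] 2
13.5583 [-73.3 -74.1] 2
```

```bash
cat > follow.py <<'E'
from h import *
D=[(10.067,41),(11.658,161),(12.608,225.8),(13.508,-77+360),(13.558,-73.7+360)]
D=[(t,np.radians(a)) for t,a in D]
def model():
    T=np.array([d[0] for d in D]);A=np.array([d[1] for d in D]);now=T[-1];s=T-now;w=np.exp(s/3)
    G=np.c_[np.ones_like(s),s]; b=A+.03*s*s   # decel ~0.06 rad/s2
    x=np.linalg.lstsq(G*w[:,None],b*w,rcond=None)[0]
    return (lambda t:x[0]+x[1]*(t-now)-.03*(t-now)**2),x[1]
def look(cam="scene"):
    f,_=model();pr=f(m.current_time());t,phi,w,k,p=angle(cam,pr)
    v=[pr+(a-pr+np.pi)%(2*np.pi)-np.pi for a in(phi,w) if not np.isnan(a)]
    v=[a for a in v if abs(a-pr)<.35]
    if v: D.append((t,np.mean(v)))
    return len(v),p
def tcp(t,up): return onplane(model()[0](t),.080,.0195)+[0,0,.103+up]
t=m.current_time();m.move_ptp(tcp(t+1.3,.06),R0);print('ptp dur',m.current_time()-t)
OV=.15;T=.28;log=[];i=0;ts=None
while True:
    nv,p=look("scene" if i%2==0 else "top")
    if i==8: save(p,'follow.png')
    t=m.current_time();up=max(.016,.06-.015*i)
    if i>2 and up==.016 and ts is None: ts=t
    if ts and t-ts>7.0: break
    g=tcp(t+T+.10,up);c=np.array(m.current_ee_pos());L=np.linalg.norm(g-c)
    m.move_l(g,max_speed=max(L/T,.02))
    t2=m.current_time();c=np.array(m.current_ee_pos());q=tcp(t2,0)
    log.append((round(t2,2),nv,round(t2-t,3),round(model()[1],3),np.round((c-q-[0,0,.103])*1e3,1).tolist()));i+=1
for l in log: print(*l)
x=model();m.move_l(np.array(m.current_ee_pos())+[0,0,.14],max_speed=.2)
t,phi,w,k,p=angle("scene");print('after',t,np.degrees([phi,w,x[0](t)]).round(1)%360,'F',np.round(m.current_force(),2));save(p,'end.png')
E
python3 follow.py
python3 -c "
import cv2,numpy as np
a=[cv2.imread(f'pics/{f}.png')[60:300,120:400] for f in('follow','end')]
cv2.imwrite('pics/fe.png',cv2.resize(np.hstack(a),(800,343)))"
```

```text
ptp dur 1.1417000000000002
15.21 2 0.408 1.025 [0.8, -1.7, -42.8]
15.69 1 0.433 1.003 [3.4, -2.7, -57.3]
16.17 2 0.425 0.967 [4.0, -1.1, -71.8]
16.64 2 0.425 0.944 [4.2, 0.6, -85.5]
17.11 2 0.417 0.908 [3.0, 1.6, -85.8]
17.58 2 0.425 0.879 [2.1, 2.8, -86.1]
18.06 2 0.425 0.854 [0.7, 3.0, -86.5]
18.53 2 0.425 0.82 [-0.6, 2.9, -86.9]
19.01 2 0.425 0.791 [-1.6, 2.3, -87.2]
19.48 2 0.425 0.755 [-2.0, 1.3, -87.5]
19.96 2 0.425 0.725 [-2.7, 0.9, -87.7]
20.43 2 0.425 0.689 [-2.7, 0.1, -87.7]
20.91 2 0.425 0.661 [-2.6, -0.7, -87.8]
21.38 1 0.425 0.633 [-2.1, -1.2, -87.7]
21.86 2 0.425 0.605 [-1.4, -1.6, -87.6]
22.33 1 0.425 0.578 [-0.6, -1.4, -87.4]
22.82 2 0.433 0.55 [-0.2, -1.7, -87.3]
23.3 1 0.433 0.526 [0.3, -1.6, -87.1]
after 24.2 [32.9 35.3 32.4] F [-0.27  0.17 -1.23]
```

View pics/fe.png

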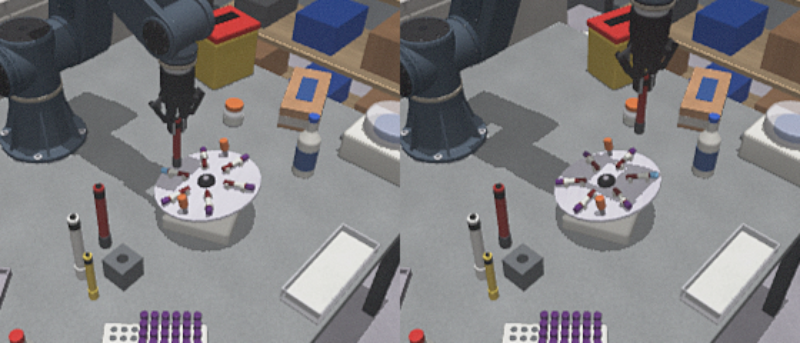

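Run:
```python
from h import *
print(np.round(m.current_ee_pos(),3),np.round(m.current_tcp_rot()[:,0] if hasattr(m.current_tcp_rot(),'shape') else m.current_tcp_rot(),3),m.current_grip_width()*85,m.current_time())
m.sign_off()
```

```text
[0.624 0.085 0.4  ] [-0.003 -0.    -1.   ] 16.511563050781795 24.25
the job is handed in; nothing more can be done
```

The job is done and handed in at 24.3 s of the 54 s allowed. There is no verdict yet, and the one weak spot is that the disc slowed more than your figures suggest.

- **Spin:** I pushed one orange knob with the closed fingers. The disc left at about 1.38 rad/s, one turn in about 4.6 s, and was never measured faster than that.
- **Following:** I took the smaller red light from the stand and followed the light-blue-capped tube for about 7 s. The lens was about 16 mm above the tube. At the end of each short move it was 5 mm or less off to the side; I did not measure it in between.
- **Contact:** I saw no contact with the disc or tubes in the pictures, and the wrist force was about 1 N after the lift.
- **Finish:** The light is held upright with its lens about 0.30 m above the bench, and the grip is steady. In the last picture the disc was still turning, and the things near the mixer stood where they were. The pen tray, spray and glove box were out of that crop.

**Slowing:** The disc lost about 0.06–0.07 rad/s each second instead of 0.05. Its speed fell from about 0.94 to 0.53 rad/s while I followed the tube, so a turn took about 7 to 12 s by then. I did not spin it again.

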